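# Seat a handpiece sleeve in the marking cradle and hold it down

### The arm

A 7-joint arm with a two-finger parallel gripper is mounted at the origin on the work surface. World frame = base frame: x ahead of the robot, y to its left, z up, the work surface at z = 0. Lengths are in m, angles in rad, forces in N, time in s.
With the tool pointing down it reaches from about 0.4 to 0.875 m from the base axis. Payload 6.5 kg.
Tool frame: the origin (TCP) lies midway between the tips of the shut fingers; the grasp point (between the pads) lies 19 mm behind it; z points along the fingers, y is the direction in which the jaws open and shut (so a half turn about z gives the same grasp; the last joint's range is limited). The gripper opens to 88 mm and grips with 3 to 60 N. Pads are 18 mm wide; open, the fingers measure 123 mm over their backs; the gripper's body (75 mm by 187 mm) begins 45 mm behind the grasp point.
Start: joints at [1.051, 0.536, -0.004, 1.538, 0.003, 1.067, -0.071], TCP at [0.285, -0.584, 0.2] pointing down, gripper open.
Joint ranges: [-2.7, 2.7], [-0.37, 2.16], [-1.27, 1.26], [0.24, 2.4], [-1.31, 4.45], [0.19, 1.91], [-2.76, 2.76]. Speed limits (rad/s): [2.39, 2.39, 3.14, 3.14, 3.14, 3.14, 3.14].

### API

Orientations are given as a rotation vector (axis times angle).
In Python, from workcell import env, get_image, get_calibration gives the robot as it stands.
- The arm moves only by the tool drive_tool, never from a script. Its argument "series" is one flat list of numbers, 4 for each row, row after row: the shift along the tool's x, y, z in cm, then the turn about the tool's z in rad. In form: [x, y, z, yaw, x, y, z, yaw, ...]. A call has 1 to 5 rows; each row shifts and turns the commanded pose from where the row before left it, along the tool's axes as they then stand; what a row does not reach is not made up. A row lasts 1/8 s, in which the tool goes at most 62.5 mm and 10.7 degrees, less where a joint would pass 70% of its speed; a pose out of reach is approached as far as the arm can. A call with a gripper value outside its range is refused whole. "hand" is the opening, from -1 (shut) to 1 (fully open), set as the call begins (left out, the last holds). The fingers move at their own pace and stop on an object; "force" is the grip in N (left out, the last holds). Time passes only in rows, so rows that do not move let the fingers close. It gives the time, the measured TCP pose, the force and the opening at its end, in the units of the state.
- env.read_state(): the state, without advancing time (a new reading comes with each control period).
- get_image(name): name is "side" or "top"; returns (picture, depth): 400x640x3 uint8, blue, green, red; 400x640 float32, m along the optical axis (not along the pixel's ray), 0 where there is no reading.
- get_calibration(name): a dict with "fx", "fy", "cx", "cy" (pixels), "k1" (the pictures are not rectified: a ray, as slopes to the right and down, at radius r is drawn at 1 + k1 r^2 times it, then the intrinsics apply), "xyz" and "orientation" of the camera in the world. Camera axes: x right, y up, looking along -z (the intrinsics and any distortion apply to the point x, -y, -z); pixel columns grow to the right and rows downward; lengths in m; the calibration is good to about 2 mm. A picture is of the moment at which its call begins. get_calibration takes no time and is no camera call.
- env.sign_off(): hands the job in, once; it reports no verdict.
The state is a dict: "t": time; "joint_pos": joint angles; "qvel": joint speeds; "effort": joint torques, N m; "ee_pos": TCP position; "eef_rot": TCP orientation; "ft_force": force on the tool from outside, world axes, zero at the start; "torque": the same for the moment, N m; "width": finger opening in m.
Only numpy, scipy, OpenCV 4.12 (cv2) and the standard library are available. Lean on these libraries where they do the work, as an engineer would, in place of code of your own. Each camera call takes 0.05 s, during which the arm holds its last target. There are 200 camera calls.

### The job

Get the handpiece sleeve ready for scribing: first slide the yellow-capped stop plate from the wooden block down into the slot at the end of the still empty blue marking cradle, fully home, and let go of it. Then lay the steel sleeve in the cradle's two V-notches with its plain end (not the black-banded end) up against the stop plate, and press it down firmly with the fingers, with about 10 N, so that it bears on both sides of the V; finish while still holding it pressed there, and leave everything else on the bench where it is.

Things in the scene. Friction and masses are not known exactly. Their poses are not given: they have to be found in the camera images.
- stop_plate: Aluminium plate 8 mm thick (its x) x 56 mm wide (y) x 88 mm tall (z), 0.11 kg; the top 24 mm is capped in yellow, same thickness. Origin: centre of its bottom edge. Starts upright in either slot of the wooden block (34 mm tall, slot floor 10 mm above the bench, so 24 mm of the plate is hidden; slots 10 mm wide, 62 long). Either face may look to the sleeve.
- short_plate: Another plate, not wanted here: 8 x 56 x 74 mm, green cap; stands in the other slot of the wooden block, 76 mm from the stop plate, centre to centre, in line with it along the plates' width. Origin: centre of its bottom edge. Leave it in its slot.
- cradle: Blue cradle fixed to the bench. Origin: on the bench, midway between its V-blocks; x along the groove to the slotted end, z up. Base 12 mm thick, 80 wide, x -85 to 94. V-blocks 24 mm long (x), 64 wide, 52 tall, at x = -42 and 42: 60 mm open between them. V of 90 degrees, 36 mm wide at the top, bottom line 34 mm up. Cheeks 37 mm tall, 64 wide, at x 64 to 94, form the stop plate's slot.
- left_pads: The two steel pads that form the +y flank of the V (one on each V-block). Fixed to the cradle; origin and axes as the cradle's.
- right_pads: The two steel pads that form the -y flank of the V. Fixed to the cradle; origin and axes as the cradle's.
- slot (a point): Centre of the slot's floor (79 mm along the cradle's x, 6 mm above the bench), where the middle of the stop plate's bottom edge belongs; axes as the cradle's. The slot is 10 mm wide along x, runs right across the cradle along y (open at both ends), and is 31 mm deep with 4 mm chamfers at its mouth.
- seat (a point): Where the middle of the sleeve's axis is when it lies in both V-notches (53.8 mm above the bench, midway between the V-blocks); axes as the cradle's. The plain end meets the stop plate when the sleeve's middle is here, give or take 3 mm along x (the plate has 1 mm of play either way and can lean a little).
- sleeve: Steel sleeve, plain cylinder 28 mm diameter, 150 mm long, about 0.16 kg, black band round one end; free to roll. Origin: middle of its axis; x along the axis to the plain end (away from the band). Starts level on a black desk rest, axis 36 mm up; the rest's base (110 x 60 x 6 mm) is under it, its two rubber supports (12 thick, 52 wide, 27 tall) about 45 mm either side of the sleeve's middle.
- plain_end (a point): Centre of the sleeve's plain end face, 75 mm along the sleeve's x from its middle.
- can_green: Bystander: standing green spray can, 52 mm diameter, 170 mm tall. Origin: centre of its foot.
- can_red: Bystander: standing red spray can, 52 mm diameter, 190 mm tall. Origin: centre of its foot.
- glue: Bystander: small standing bottle, 36 mm diameter, 90 mm tall. Origin: centre of its foot.
- wood_box: Bystander: closed wooden box, 92 x 142 x 55 mm. Origin: centre of its underside.
- screwdriver: Bystander: screwdriver lying on the bench. Origin: centre of its underside; x towards the tip.
- brush: Bystander: brush lying on the bench. Origin: centre of its underside; x towards the bristles.
Things that resemble listed ones, but are neither listed nor needed, are in the scene too. Leave any green or purple look-alike of the sleeve alone. What is shaped like the stop_plate but pink is not meant.

How it is judged:
By the outcome, as a careful person would: the job done as asked, in the order asked, and still so for the second after the job is handed in, while the arm keeps its last pose, push and grip.
It also fails if it takes over 72 s, if anything falls off the work surface, if the arm or the gripper's body presses on something with over 40 N, if the wrist force passes 120 N, or if a joint passes its speed limit or range.

## Working session

There is one attempt and no reset: what is moved stays moved. The work goes in short steps, Python scripts to look and compute and a tool call to move; the robot and the scene stay as the last step left them, time stands still between calls to the robot, and variables do not carry over. Pictures are saved under pics/ and viewed, about 8 in all and at most 12, crops included, and the job is handed in when it is done.

Besides the shell and the picture viewer there is one more tool, called after "Request:" as name(argument=value, ...), one argument or row to a line, values as JSON. drive_tool: Moves the arm, as the interface text tells. Its arguments: {"type":"object","properties":{"series":{"type":"array"},"hand":{"type":"number"},"force":{"type":"number"}},"required":["series"]}

```bash
mkdir -p pics; cat > h.py <<'E'
import numpy as np, cv2
from scipy.spatial.transform import Rotation as R
from workcell import env, get_image, get_calibration
def cal(n):
    c=get_calibration(n); o=np.array(c["orientation"],float)
    c["R"]=o if o.shape==(3,3) else (R.from_rotvec(o).as_matrix() if o.size==3 else R.from_quat(o).as_matrix())
    return c
def und(c,uv):
    K=np.array([[c["fx"],0,c["cx"]],[0,c["fy"],c["cy"]],[0,0,1.]])
    return cv2.undistortPoints(np.array(uv,float).reshape(-1,1,2),K,np.array([c["k1"],0,0,0.])).reshape(-1,2)
def ray(c,uv):
    s=und(c,uv); return np.c_[s[:,0],-s[:,1],-np.ones(len(s))]@c["R"].T
def onz(c,uv,z):   # pixels -> world at height z
    d=ray(c,uv); o=np.array(c["xyz"]); return o+d*((np.asarray(z)-o[2])/d[:,2])[:,None]
def bydepth(c,uv,D):
    uv=np.array(uv,int).reshape(-1,2); return np.array(c["xyz"])+ray(c,uv)*D[uv[:,1],uv[:,0]][:,None]
def shot(n,tag):
    im,D=get_image(n); cv2.imwrite(f"pics/{tag}.png",im); np.save(f"pics/{tag}.npy",D); return im,D
E
python3 - <<'E'
from h import *
for n in("top","side"):
    shot(n,n+"0"); c=get_calibration(n); print(n,c)
print(env.read_state())
E
```

```text
top {'fx': 469.75957081907416, 'fy': 469.75957081907416, 'cx': 320.8730618795508, 'cy': 202.79317696396555, 'k1': -0.05088814207081714, 'xyz': array([0.41791747, 0.03502887, 1.23800716]), 'orientation': array([ 0.08746659, -0.09551881, -1.55631822])}
side {'fx': 432.8908421864019, 'fy': 432.8908421864019, 'cx': 313.1524627625651, 'cy': 205.68000304460526, 'k1': 0.006638531914878746, 'xyz': array([ 0.21952302, -1.01574256,  0.9233497 ]), 'orientation': array([ 0.89920309, -0.14398924, -0.2714963 ])}
{'t': 0.1, 'joint_pos': array([ 1.05080922,  0.53709174, -0.00443102,  1.53870496,  0.00258746,
        1.06732412, -0.07121954]), 'qvel': array([-0.00071411, -0.0001118 ,  0.00031878, -0.00160401,  0.00037475,
       -0.00033657, -0.00022754]), 'effort': array([ 1.81417257e-03, -5.72080564e+01,  9.93361138e-01, -2.52232432e+01,
       -5.62553317e-02,  1.33820245e-02,  5.19076366e-05]), 'ee_pos': array([ 0.28466964, -0.58369472,  0.199353  ]), 'eef_rot': array([-3.05964060e+00, -7.06439632e-01,  6.98232681e-04]), 'ft_force': array([-0.13120093, -0.19031638, -1.05579521]), 'torque': array([-0.00374721,  0.00292752, -0.02003073]), 'width': 0.08787921327699594}
```

View pics/top0.png

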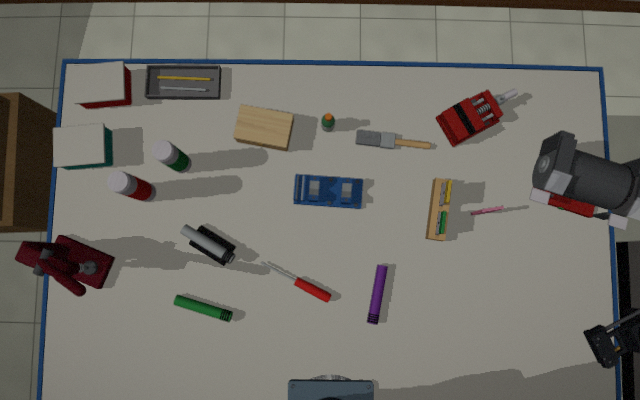

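View pics/side0.png

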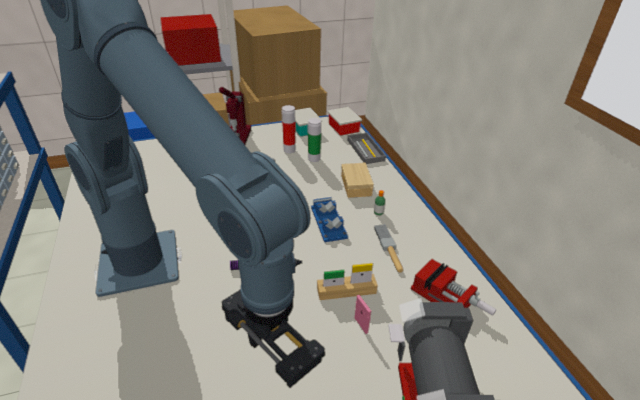

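The top picture shows the cradle at (328,191), the wooden block at (439,209) with a yellow cap (447,192) and a green cap (441,223), and the steel sleeve on its rest at (208,243). The look-alikes are a green tube (203,307), a purple tube (377,294) and a pink plate (487,210). I'll enlarge a crop to confirm which is which.

```bash
python3 - <<'E'
import cv2,numpy as np
im=cv2.imread("pics/top0.png")
f=lambda x0,x1,y0,y1,s:cv2.resize(im[y0:y1,x0:x1],None,fx=s,fy=s,interpolation=cv2.INTER_CUBIC)
a=f(165,265,210,280,4)      # 400x280
b=f(415,465,170,250,4)      # 200x320
c=f(285,375,165,217,6)      # 540x312
o=np.zeros((600,620,3),np.uint8)
o[:280,:400]=a;o[:320,410:610]=b;o[285:597,:540]=np.where(np.arange(540)[None,:,None]<405,c,c)
o[:320,410:610]=b
cv2.imwrite("pics/crop1.png",o)
E
```

```text
(no output)
```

View pics/crop1.png

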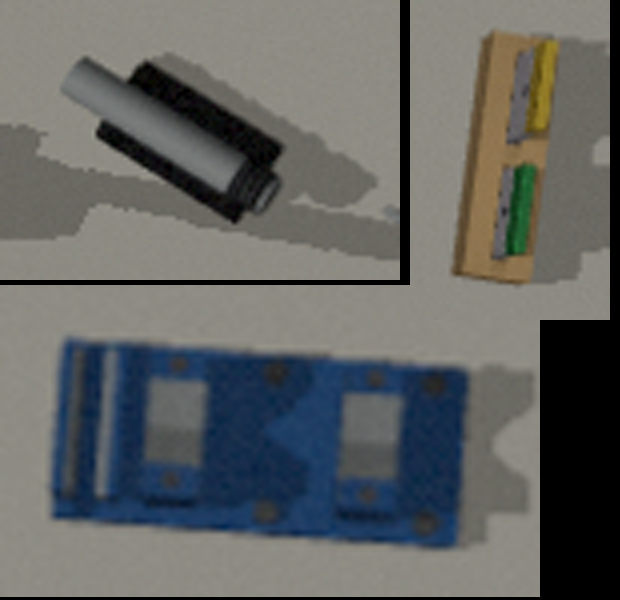

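The crop confirms the targets. The sleeve's plain end is at the upper left (184,230) and the black band at the lower right (231,258). The yellow-capped plate is the upper one, at about (549,85) in the crop. The cradle's slot is at its left end (x≈305), which is world +y.

```bash
cat > m.py <<'E'
from h import *
im=cv2.imread("pics/top0.png");D=np.load("pics/top0.npy");c=cal("top")
def cloud(x0,x1,y0,y1):
    u,v=np.meshgrid(np.arange(x0,x1),np.arange(y0,y1)); uv=np.c_[u.ravel(),v.ravel()]
    P=bydepth(c,uv,D); ok=D[uv[:,1],uv[:,0]]>0; return P[ok],im[uv[ok,1],uv[ok,0]].astype(int)
def rect(P,name):
    q=(P[:,:2]*1e4).astype(np.float32); (cx,cy),s,a=cv2.minAreaRect(q)
    m=P.mean(0); w,V=np.linalg.eigh(np.cov(P[:,:2].T)); d=V[:,1]
    print(name,len(P),"mean",m.round(4),"zmed",np.median(P[:,2]).round(4),"rect",round(cx/1e4,4),round(cy/1e4,4),np.round(np.array(s)/1e4,4),round(a,1),"dir",d.round(3),np.degrees(np.arctan2(d[1],d[0])).round(1))
P,C=cloud(400,520,300,390); print("bench",np.median(P[:,2]),P[:,2].std())
P,C=cloud(165,265,205,280); rect(P[(P[:,2]>.040)&(P[:,2]<.07)],"sleeve")
P,C=cloud(425,465,165,245); hsv=cv2.cvtColor(C.astype(np.uint8)[None],cv2.COLOR_BGR2HSV)[0]
k=P[:,2]>.088; rect(P[k],"stop"); 
y=(hsv[:,0]>20)&(hsv[:,0]<35)&(hsv[:,1]>170);rect(P[y],"yellow")
g=(hsv[:,0]>45)&(hsv[:,0]<80)&(hsv[:,1]>120)&(P[:,2]>.07);rect(P[g],"green")
k=(P[:,2]>.025)&(P[:,2]<.045);rect(P[k],"block")
P,C=cloud(285,375,165,217); hsv=cv2.cvtColor(C.astype(np.uint8)[None],cv2.COLOR_BGR2HSV)[0]
rect(P[(P[:,2]>.046)],"Vtops"); rect(P[P[:,2]>.03],"blocks+cheeks"); b=(hsv[:,1]>150)&(P[:,2]>.006); rect(P[b],"cradle")
# edges by pixels
def crp(p,x0,y0,s,oy=0,ox=0): return [((a-ox)/s+x0-.5+.5/s,(b-oy)/s+y0-.5+.5/s) for a,b in p]
print("capTop",onz(c,crp([(545,40),(558,41),(548,131),(534,130)],415,170,4,0,410),.098).round(4).tolist())
print("sleeve ends",onz(c,crp([(75,78),(265,192)],165,210,4),.036).round(4).tolist())
print("cradle base corners",onz(c,crp([(468,369),(458,547)],285,165,6,285),.012).round(4).tolist())
print("cheek corners R/L",onz(c,crp([(68,341),(54,517),(120,345),(105,497)],285,165,6,285),.037).round(4).tolist())
print("slot bounds",onz(c,crp([(84,347),(102,349),(72,497),(94,497)],285,165,6,285),.037).round(4).tolist())
print("Vtop corners",onz(c,crp([(150,348),(213,350),(138,495),(198,500),(346,362),(410,366),(337,507),(397,510)],285,165,6,285),.052).round(4).tolist())
E
python3 m.py
```

```text
bench -0.00011673570671488775 0.0024058067019728387
sleeve 618 mean [0.4509 0.3165 0.047 ] zmed 0.0471 rect 0.451 0.318 [0.1515 0.0282] 60.1 dir [0.502 0.865] 59.9
stop 97 mean [ 0.5849 -0.2836  0.0959] zmed 0.0965 rect 0.5658 -0.2814 [0.0087 0.0957] 82.2 dir [-0.99   0.144] 171.7
yellow 99 mean [ 0.5839 -0.2823  0.0931] zmed 0.0952 rect 0.5844 -0.2836 [0.0078 0.0534] 82.0 dir [-0.991  0.136] 172.2
green 89 mean [ 0.5094 -0.2719  0.0813] zmed 0.0825 rect 0.5096 -0.2732 [0.0091 0.0514] 81.6 dir [-0.99   0.139] 172.0
block 731 mean [ 0.5438 -0.2728  0.0338] zmed 0.0338 rect 0.5488 -0.2797 [0.0472 0.1611] 82.2 dir [-0.996  0.095] 174.6
Vtops 297 mean [0.5942 0.0058 0.0507] zmed 0.0505 rect 0.5944 0.0077 [0.1076 0.0647] 86.6 dir [0.057 0.998] 86.8
blocks+cheeks 685 mean [0.5953 0.0302 0.0432] zmed 0.0428 rect 0.5957 0.0278 [0.148 0.065] 86.4 dir [0.064 0.998] 86.4
cradle 1254 mean [0.5891 0.0044 0.0167] zmed 0.0121 rect 0.5935 0.0113 [0.1749 0.0773] 86.6 dir [0.027 1.   ] 88.4
capTop [[0.6133, -0.2844, 0.098], [0.6128, -0.2925, 0.098], [0.5567, -0.2851, 0.098], [0.5572, -0.2764, 0.098]]
sleeve ends [[0.4863, 0.3818, 0.036], [0.4154, 0.257, 0.036]]
cradle base corners [[0.6276, -0.08, 0.012], [0.5486, -0.0757, 0.012]]
cheek corners R/L [[0.6333, 0.0953, 0.037], [0.5567, 0.0999, 0.037], [0.6318, 0.0728, 0.037], [0.5656, 0.0782, 0.037]]
slot bounds [[0.6308, 0.0884, 0.037], [0.63, 0.0806, 0.037], [0.5654, 0.0924, 0.037], [0.5655, 0.0829, 0.037]]
Vtop corners [[0.628, 0.0596, 0.052], [0.6275, 0.0327, 0.052], [0.5648, 0.0637, 0.052], [0.563, 0.0382, 0.052], [0.6231, -0.0241, 0.052], [0.6217, -0.0515, 0.052], [0.5607, -0.0207, 0.052], [0.5598, -0.0462, 0.052]]
```

Request:
drive_tool(
  series=[0,0,0,0.148,0,0,0,0.148,0,0,0,0.148,0,0,0,0.149],
  hand=-0.2,
)

```text
t: 0.6
ee_pos: [0.2848, -0.5838, 0.1996]
eef_rot: [-3.133, 0.226, 0.001]
ft_force: [0.1, -0.8, 0.1]
width: 0.0504
```

```bash
cat > go.py <<'E'
import sys
from h import *
# usage: x y z headingdeg  -> delta in tool axes (cm), yaw rad
s=env.read_state(); t=np.array([float(a) for a in sys.argv[1:4]])
M=R.from_rotvec(s["eef_rot"]).as_matrix(); h=np.degrees(np.arctan2(M[1,0],M[0,0]))
print("t",s["t"],"pos",s["ee_pos"].round(4),"head",h.round(2),"tilt",np.degrees(np.arccos(-M[2,2])).round(2),"F",s["ft_force"].round(2),"w",round(s["width"],4),"j7",s["joint_pos"][6].round(2))
print("dtool cm",(M.T@(t-s["ee_pos"])*100).round(2),"yaw",round(-np.radians((float(sys.argv[4])-h+180)%360-180),3))
E
python3 go.py 0.585 -0.284 0.16 -8
```

```text
t 0.6 pos [ 0.2848 -0.5838  0.1996] head -8.26 tilt 0.06 F [ 0.14 -0.77  0.09] w 0.0504 j7 -0.61
dtool cm [ 25.41 -33.98   3.97] yaw -0.004
```

Request:
drive_tool(
  series=[0,-6,0,0,0,-6,0,0,0,-6,0,0,0,-6,0,0,2,-5,0,0],
)

```text
t: 1.23
ee_pos: [0.344, -0.2976, 0.1999]
eef_rot: [-3.134, 0.22, 0.002]
ft_force: [0.2, -0.8, -0.2]
width: 0.0352
```

Request:
drive_tool(
  series=[5,-4,0,0,6,-1,0,0,6,0,0,0,5,0,0,0,0,0,0,0],
)

```text
t: 1.85
ee_pos: [0.5713, -0.2804, 0.1988]
eef_rot: [-3.133, 0.214, -0.0]
ft_force: [-0.4, 0.3, 0.0]
width: 0.0355
```

```bash
python3 go.py 0.585 -0.284 0.14 -8
```

```text
t 1.85 pos [ 0.5713 -0.2804  0.1988] head -7.81 tilt 0.06 F [-0.39  0.31  0.02] w 0.0355 j7 -1.33
dtool cm [1.41 0.18 5.88] yaw 0.003
```

Request:
drive_tool(
  series=[1.4,0.2,2,0,0,0,4,0,0,0,4,0,0,0,3.4,0,0,0,0,0],
)

```text
t: 2.48
ee_pos: [0.5786, -0.2847, 0.0636]
eef_rot: [-3.132, 0.219, 0.01]
ft_force: [-0.0, 0.1, 0.5]
width: 0.035
```

```bash
python3 go.py 0.585 -0.284 0.065 -8; python3 - <<'E'
from h import *
im,D=shot("side","side1"); cv2.imwrite("pics/side1c.png",cv2.resize(im[180:340,260:460],None,fx=3.5,fy=3.5,interpolation=2))
E
```

```text
t 2.475 pos [ 0.5786 -0.2847  0.0636] head -8.0 tilt 0.38 F [-0.04  0.08  0.55] w 0.035 j7 -1.34
dtool cm [ 0.63 -0.16 -0.15] yaw -0.0
```

View pics/side1c.png

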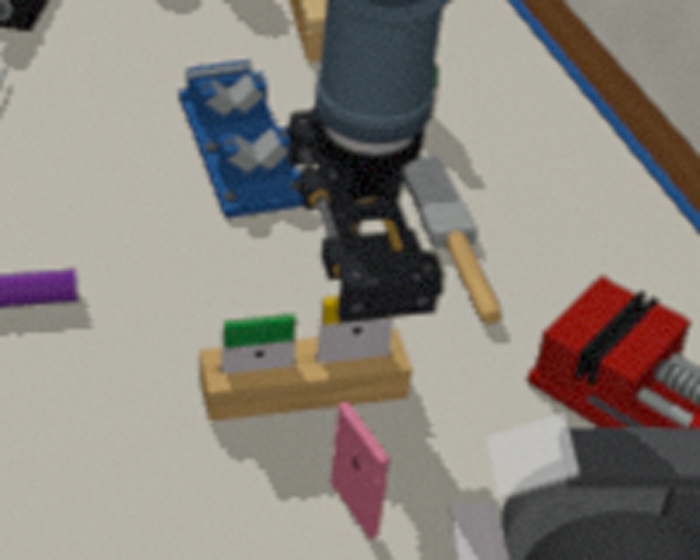

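The side view shows the gripper straddling the yellow-capped plate, with its body hiding the fingers. The plate's face is at about (355,340) in the crop. I'll move 6 mm along x, then close.

Request:
drive_tool(
  series=[0.6,-0.1,0,0,0,0,0,0,0,0,0,0],
)

```text
t: 2.9
ee_pos: [0.5887, -0.2855, 0.0671]
eef_rot: [3.133, -0.218, 0.002]
ft_force: [0.2, 0.5, -0.3]
width: 0.035
```

Request:
drive_tool(
  series=[0,0,0,0,0,0,0,0,0,0,0,0,0,0,0,0],
  hand=-1,
  force=12,
)

```text
t: 3.4
ee_pos: [0.5881, -0.2853, 0.0661]
eef_rot: [-3.134, 0.219, 0.0]
ft_force: [-0.5, -0.2, -0.1]
width: 0.0005
```

```bash
python3 go.py 0.585 -0.284 0.065 -8
```

```text
t 3.4 pos [ 0.5881 -0.2853  0.0661] head -7.98 tilt 0.0 F [-0.54 -0.16 -0.13] w 0.0005 j7 -1.34
dtool cm [-0.33 -0.09  0.11] yaw 0.0
```

```bash
python3 - <<'E'
from h import *
im,D=shot("side","side2"); it,_=shot("top","top2")
a=cv2.resize(im[230:310,310:410],None,fx=5,fy=5,interpolation=2); b=cv2.resize(it[150:270,400:500],None,fx=3,fy=3,interpolation=2)
o=np.zeros((400,800,3),np.uint8); o[:,:500]=a; o[:360,500:]=b; cv2.imwrite("pics/c2.png",o)
E
```

```text
(no output)
```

View pics/c2.png

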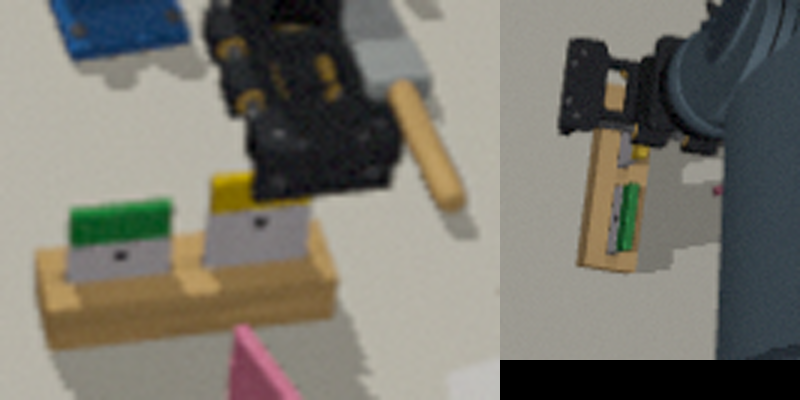

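The fingers shut on nothing (width 0.5 mm), and the plate still stands undisturbed. I'll check where the gripper really is compared with the reported TCP.

```bash
python3 - <<'E'
from h import *
for n,x0,x1,y0,y1 in(("top",400,480,150,215),("side",310,410,225,290)):
    im=cv2.imread(f"pics/{n}2.png");D=np.load(f"pics/{n}2.npy");c=cal(n)
    u,v=np.meshgrid(np.arange(x0,x1),np.arange(y0,y1));uv=np.c_[u.ravel(),v.ravel()]
    P=bydepth(c,uv,D);C=im[uv[:,1],uv[:,0]].astype(int)
    k=(C.max(1)<70)&(D[uv[:,1],uv[:,0]]>0)&(P[:,2]>.06)&(P[:,2]<.3);Q=P[k]
    print(n,len(Q),"z pct",np.percentile(Q[:,2],[1,5,50,95]).round(3),"x",np.percentile(Q[:,0],[1,5,50,95,99]).round(3),"y",np.percentile(Q[:,1],[1,5,50,95,99]).round(3))
    h=cv2.cvtColor(C.astype(np.uint8)[None],cv2.COLOR_BGR2HSV)[0]
    for nm,lo,hi in(("yel",20,35),("grn",45,80)):
        k=(h[:,0]>lo)&(h[:,0]<hi)&(h[:,1]>150)&(P[:,2]>.065)&(P[:,2]<.11); print(nm,k.sum(),P[k].mean(0).round(4),np.percentile(P[k],[3,97],axis=0).round(3).tolist())
c=cal("side");print(c["R"].round(2).tolist())
E
```

```text
top 1133 z pct [0.177 0.186 0.212 0.286] x [0.551 0.554 0.583 0.622 0.628] y [-0.309 -0.29  -0.243 -0.196 -0.191]
yel 21 [ 0.5628 -0.2798  0.0916] [[0.558, -0.284, 0.077], [0.568, -0.277, 0.099]]
grn 10 [ 0.532  -0.2738  0.0777] [[0.529, -0.279, 0.067], [0.535, -0.272, 0.085]]
side 1186 z pct [0.164 0.177 0.211 0.24 ] x [0.544 0.549 0.577 0.605 0.609] y [-0.382 -0.379 -0.323 -0.27  -0.241]
yel 65 [ 0.5742 -0.2864  0.0878] [[0.561, -0.291, 0.077], [0.603, -0.282, 0.1]]
grn 108 [ 0.5106 -0.2782  0.0773] [[0.488, -0.282, 0.066], [0.534, -0.273, 0.087]]
[[0.96, 0.17, -0.24], [-0.29, 0.59, -0.75], [0.01, 0.79, 0.62]]
```

```bash
python3 - <<'E'
from h import *
def proj(c,P):
    q=(np.atleast_2d(P)-c["xyz"])@c["R"]; s=np.c_[q[:,0]/-q[:,2],-q[:,1]/-q[:,2]]
    s=s*(1+c["k1"]*(s**2).sum(1))[:,None]; return np.c_[s*c["fx"]+[c["cx"],c["cy"]],-q[:,2]].round(2)
c=cal("side"); M=R.from_rotvec(env.read_state()["eef_rot"]).as_matrix(); t=env.read_state()["ee_pos"]
print("tcp",proj(c,t)); 
box=[t+M@np.array([a,b,-.064]) for a in(-.0375,.0375) for b in(-.0935,.0935)]
print("body bottom corners",proj(c,box).tolist())
D=np.load("pics/side2.npy"); im=cv2.imread("pics/side2.png")
for v in range(262,276,1):
    print(v,[(u,*bydepth(c,[(u,v)],D)[0].round(3),int(im[v,u].max())) for u in(365,375,382)])
# at start
D0=np.load("pics/side0.npy");im0=cv2.imread("pics/side0.png")
u,v=np.meshgrid(np.arange(215,335),np.arange(285,390));uv=np.c_[u.ravel(),v.ravel()];P=bydepth(c,uv,D0)
k=(im0[uv[:,1],uv[:,0]].max(1)<70)&(P[:,2]>.12);Q=P[k];print("start z",np.percentile(Q[:,2],[.2,1,5,50,95]).round(3))
E
```

```text
tcp [[361.57 272.72   1.16]]
body bottom corners [[341.87, 233.32, 1.19], [358.01, 284.29, 1.05], [368.32, 230.71, 1.2], [387.95, 280.85, 1.06]]
262 [(365, np.float64(0.549), np.float64(-0.375), np.float64(0.205), 28), (375, np.float64(0.574), np.float64(-0.376), np.float64(0.2), 27), (382, np.float64(0.592), np.float64(-0.376), np.float64(0.194), 30)]
263 [(365, np.float64(0.55), np.float64(-0.374), np.float64(0.2), 28), (375, np.float64(0.574), np.float64(-0.376), np.float64(0.195), 31), (382, np.float64(0.591), np.float64(-0.378), np.float64(0.193), 21)]
264 [(365, np.float64(0.55), np.float64(-0.374), np.float64(0.197), 33), (375, np.float64(0.578), np.float64(-0.37), np.float64(0.186), 32), (382, np.float64(0.595), np.float64(-0.373), np.float64(0.184), 35)]
265 [(365, np.float64(0.552), np.float64(-0.37), np.float64(0.19), 44), (375, np.float64(0.578), np.float64(-0.37), np.float64(0.182), 29), (382, np.float64(0.595), np.float64(-0.373), np.float64(0.18), 30)]
266 [(365, np.float64(0.553), np.float64(-0.368), np.float64(0.184), 51), (375, np.float64(0.578), np.float64(-0.372),
[... 1348 characters left out ...]
float64(0.001), 182)]
273 [(365, np.float64(0.595), np.float64(-0.291), np.float64(0.069), 126), (375, np.float64(0.653), np.float64(-0.241), np.float64(0.0), 182), (382, np.float64(0.672), np.float64(-0.248), np.float64(0.002), 182)]
274 [(365, np.float64(0.597), np.float64(-0.289), np.float64(0.062), 125), (375, np.float64(0.65), np.float64(-0.247), np.float64(0.003), 182), (382, np.float64(0.671), np.float64(-0.251), np.float64(0.001), 184)]
275 [(365, np.float64(0.597), np.float64(-0.29), np.float64(0.06), 126), (375, np.float64(0.649), np.float64(-0.25), np.float64(0.003), 181), (382, np.float64(0.669), np.float64(-0.255), np.float64(0.001), 183)]
start z [0.244 0.255 0.311 0.345 0.428]
```

```bash
python3 - <<'E'
from h import *
im=cv2.imread("pics/side0.png"); D=np.load("pics/side0.npy"); c=cal("side")
def proj(P):
    q=(np.atleast_2d(P)-c["xyz"])@c["R"]; s=np.c_[q[:,0]/-q[:,2],q[:,1]/q[:,2]]
    s=s*(1+c["k1"]*(s**2).sum(1))[:,None]; return s*c["fx"]+[c["cx"],c["cy"]]
t=np.array([.2847,-.5837,.1994]);M=R.from_rotvec([-3.0596,-.7064,.0007]).as_matrix()
pts=[t+M@np.array(p) for p in([0,.044,0],[0,-.044,0],[0,.0615,0],[0,-.0615,0])]
print(proj(pts).round(1).tolist())
a=cv2.resize(im[275:400,205:345],None,fx=4.8,fy=4.8,interpolation=2)
for p in proj(pts): cv2.circle(a,tuple(int(x) for x in (p-[205,275])*4.8),4,(0,0,255),-1)
cv2.imwrite("pics/c3.png",np.clip(a.astype(int)*2,0,255).astype(np.uint8))
E
```

```text
[[289.6, 390.2], [259.0, 357.3], [296.2, 397.3], [253.4, 351.2]]
```

View pics/c3.png

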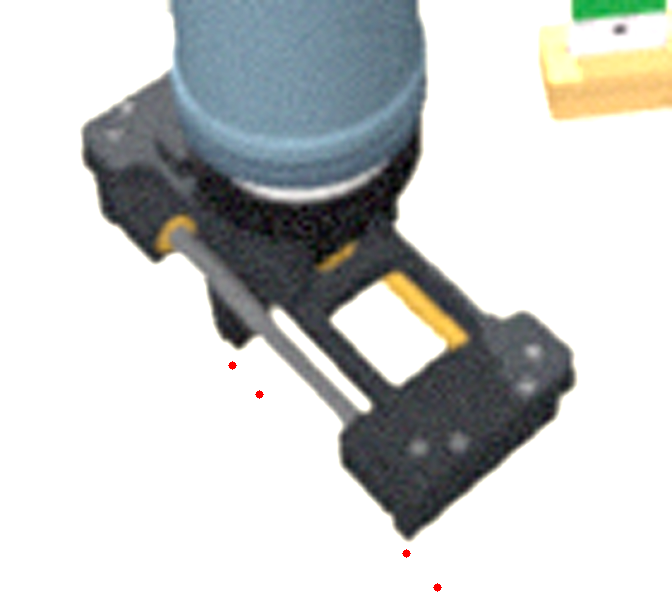

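```bash
python3 - <<'E'
from h import *
D=np.load("pics/side0.npy"); im=cv2.imread("pics/side0.png"); c=cal("side")
M=R.from_rotvec([-3.0596,-.7064,.0007]).as_matrix();t=np.array([.2847,-.5837,.1994])
for u in(251,254,256):
    for v in range(338,349,2):
        p=bydepth(c,[(u,v)],D)[0]; print(u,v,p.round(3),"tool",(M.T@(p-t)).round(3),im[v,u].max())
u,v=np.meshgrid(np.arange(215,330),np.arange(285,392));uv=np.c_[u.ravel(),v.ravel()];P=bydepth(c,uv,D)
k=(im[uv[:,1],uv[:,0]].max(1)<70)&(P[:,2]>.1);T=(P[k]-t)@M
for lo in range(-110,111,20):
    q=T[(T[:,1]*1e3>=lo)&(T[:,1]*1e3<lo+20)]
    if len(q)>5: print(lo,len(q),"x",np.percentile(q[:,0],[2,98]).round(3),"z max",np.percentile(q[:,2],[90,97,99.5]).round(3))
E
```

```text
251 338 [ 0.255 -0.544  0.263] tool [-0.009 -0.049 -0.064] 33
251 340 [ 0.255 -0.541  0.254] tool [-0.008 -0.051 -0.054] 27
251 342 [ 0.255 -0.54   0.247] tool [-0.008 -0.052 -0.047] 24
251 344 [ 0.254 -0.544  0.246] tool [-0.01  -0.049 -0.047] 36
251 346 [ 0.266 -0.376 -0.003] tool [ 0.074 -0.195  0.203] 147
251 348 [ 0.264 -0.383 -0.001] tool [ 0.07  -0.189  0.2  ] 191
254 338 [ 0.257 -0.585  0.318] tool [-0.025 -0.011 -0.119] 71
254 340 [ 0.26  -0.546  0.259] tool [-0.006 -0.044 -0.06 ] 50
254 342 [ 0.259 -0.549  0.257] tool [-0.008 -0.042 -0.057] 22
254 344 [ 0.259 -0.548  0.249] tool [-0.007 -0.044 -0.05 ] 23
254 346 [ 0.258 -0.548  0.244] tool [-0.008 -0.043 -0.045] 17
254 348 [ 0.271 -0.386  0.   ] tool [ 0.075 -0.183  0.2  ] 160
256 338 [ 0.26  -0.586  0.319] tool [-0.023 -0.009 -0.119] 73
256 340 [ 0.259 -0.589  0.318] tool [-0.025 -0.007 -0.118] 68
256 342 [ 0.263 -0.546  0.25 ] tool [-0.003 -0.044 -0.051] 55
256 344 [ 0.263 -0.546  0.245] tool [-0.003 -0.043 -0.046] 26
256 346 [ 0.262 -0.547  0.241] tool [-0.004 -0.043 -0.041] 88
256 348 [ 0.276 -0.386 -0.001] tool [ 0.079 -0.181  0.201] 185
-90 230 x [-0.034 -0.   ] z max [-0.123 -0.112 -0.108]
-70 244 x [-0.033 -0.008] z max [-0.1   -0.055 -0.046]
-50 200 x [-0.034  0.004] z max [-0.051 -0.045 -0.042]
-30 143 x [-0.035 -0.02 ] z max [-0.119 -0.117 -0.117]
-10 220 x [-0.039 -0.019] z max [-0.121 -0.118 -0.118]
10 632 x [-0.036  0.02 ] z max [-0.142 -0.122 -0.119]
30 611 x [-0.025  0.02 ] z max [-0.142 -0.121 -0.119]
50 286 x [-0.033  0.021] z max [-0.123 -0.115 -0.112]
70 691 x [-0.034  0.03 ] z max [-0.112 -0.109 -0.106]
90 297 x [-0.034  0.029] z max [-0.13  -0.128 -0.126]
```

The camera shows that the real fingertips and gripper body sit about 42 mm above the reported TCP, with no offset sideways. The fingers therefore shut above the plate. I'll take true z as reported z plus 0.042, open, and go down.

Request:
drive_tool(
  series=[-0.3,0,0,0,0,0,0,0,0,0,0,0,0,0,0,0,0,0,0,0],
  hand=-0.2,
)

```text
t: 4.12
ee_pos: [0.5852, -0.2849, 0.0661]
eef_rot: [3.134, -0.218, 0.0]
ft_force: [-0.4, -0.4, 1.0]
width: 0.0351
```

Request:
drive_tool(
  series=[0,0,1.0,0,0,0,1.0,0,0,0,1.0,0,0,0,1.0,0,0,0,0,0],
)

```text
t: 4.75
ee_pos: [0.5843, -0.2845, 0.0249]
eef_rot: [-3.133, 0.218, 0.003]
ft_force: [-0.3, 0.7, -0.3]
width: 0.0354
```

Request:
drive_tool(
  series=[0,0,0,0,0,0,0,0,0,0,0,0,0,0,0,0],
  hand=-1,
  force=12,
)

```text
t: 5.25
ee_pos: [0.5854, -0.2851, 0.0265]
eef_rot: [3.134, -0.219, 0.001]
ft_force: [0.4, -0.2, 2.1]
width: 0.008
```

```bash
python3 go.py 0.585 -0.284 0.025 -8
```

```text
t 5.25 pos [ 0.5854 -0.2851  0.0265] head -7.98 tilt 0.04 F [ 0.36 -0.18  2.09] w 0.008 j7 -1.34
dtool cm [-0.06 -0.1   0.15] yaw 0.0
```

Request:
drive_tool(
  series=[0,0,0,0,0,0,-1,0,0,0,-3,0,0,0,-4,0,0,0,-3,0],
  force=30,
)

```text
t: 5.88
ee_pos: [0.5855, -0.285, 0.1382]
eef_rot: [3.134, -0.218, 0.002]
ft_force: [-0.3, -0.2, -0.9]
width: 0.0077
```

Request:
drive_tool(
  series=[0,0,0,-0.079,0,0,0,0,0,0,0,0],
)

```text
t: 6.25
ee_pos: [0.5847, -0.2847, 0.1357]
eef_rot: [-3.14, 0.097, 0.002]
ft_force: [-0.3, -0.1, -2.5]
width: 0.0078
```

```bash
python3 go.py 0.5980 0.0855 0.137 -3.5
```

```text
t 6.25 pos [ 0.5847 -0.2847  0.1357] head -3.53 tilt 0.07 F [-0.34 -0.12 -2.53] w 0.0078 j7 -1.27
dtool cm [ -0.95 -37.03  -0.11] yaw -0.0
```

Request:
drive_tool(
  series=[0,-3,0,0,0,-5,0,0,0,-5,0,0,0,-5,0,0,0,-5,0,0],
)

```text
t: 6.88
ee_pos: [0.5986, -0.0537, 0.1357]
eef_rot: [3.14, -0.096, -0.001]
ft_force: [0.1, 0.1, -0.9]
width: 0.0075
```

Request:
drive_tool(
  series=[0,-5,0,0,0,-4,0,0,-0.9,-3,0,0,0,-2,0,0,0,0,0,0],
)

```text
t: 7.5
ee_pos: [0.5985, 0.0863, 0.1359]
eef_rot: [-3.14, 0.092, 0.0]
ft_force: [-0.0, -0.8, -0.8]
width: 0.0077
```

```bash
cat > look.py <<'E'
from h import *
import sys
tag=sys.argv[1]
im,D=shot("side","s"+tag); it,Dt=shot("top","t"+tag)
a=cv2.resize(im[150:280,280:400],None,fx=3.33,fy=3.33,interpolation=2)
b=cv2.resize(it[155:225,270:390],None,fx=3.33,fy=3.33,interpolation=2)
o=np.zeros((433,800,3),np.uint8);o[:a.shape[0],:a.shape[1]]=a;o[:b.shape[0],400:400+b.shape[1]]=b;cv2.imwrite(f"pics/l{tag}.png",o)
E
python3 go.py 0.598 0.0855 0.06 -3.5; python3 look.py 1; python3 - <<'E'
from h import *
for n,box in(("s1",(250,400,150,260)),("t1",(270,390,150,225))):
    c=cal("side" if n[0]=="s" else "top");im=cv2.imread(f"pics/{n}.png");D=np.load(f"pics/{n}.npy")
    x0,x1,y0,y1=box;h=cv2.cvtColor(im,cv2.COLOR_BGR2HSV)
    u,v=np.meshgrid(np.arange(x0,x1),np.arange(y0,y1));uv=np.c_[u.ravel(),v.ravel()];P=bydepth(c,uv,D);H=h[uv[:,1],uv[:,0]].astype(int)
    k=(H[:,0]>20)&(H[:,0]<34)&(H[:,1]>150)&(P[:,2]>.13)&(P[:,2]<.24)
    print(n,"yellow",k.sum(),P[k].mean(0).round(4) if k.any() else "",np.percentile(P[k],[3,97],axis=0).round(4).tolist() if k.any() else "")
    k=(H[:,1]<70)&(H[:,2]>70)&(P[:,2]>.1)&(P[:,2]<.2)&(abs(P[:,1]-.085)<.03)&(abs(P[:,0]-.6)<.05)
    print("alu",k.sum(),P[k].mean(0).round(4) if k.any() else "",np.percentile(P[k],[3,97],axis=0).round(4).tolist() if k.any() else "")
E
```

```text
t 7.5 pos [0.5985 0.0863 0.1359] head -3.34 tilt 0.03 F [-0.02 -0.85 -0.82] w 0.0077 j7 -1.9
dtool cm [-0.05  0.09  7.59] yaw 0.003
s1 yellow 34 [0.5797 0.0841 0.1985] [[0.5729, 0.0801, 0.186], [0.5871, 0.088, 0.2089]]
alu 266 [0.6001 0.081  0.1519] [[0.5733, 0.0763, 0.1229], [0.6278, 0.0853, 0.1834]]
t1 yellow 0  
alu 0
```

View pics/l1.png

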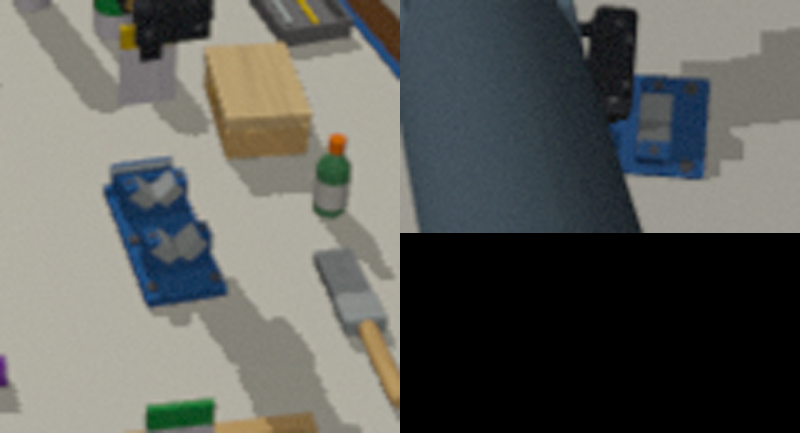

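The plate hangs upright over the slot. Its face in the side view gives a centre of about (0.600, 0.085), against the slot at (0.598, 0.086). I'll lower it gently.

Request:
drive_tool(
  series=[-0.2,0,2.5,0,0,0,2.5,0,0,0,2,0,0,0,0,0],
)

```text
t: 8.1
ee_pos: [0.5954, 0.0837, 0.0646]
eef_rot: [3.139, -0.097, -0.005]
ft_force: [0.1, 0.3, -1.5]
width: 0.0075
```

Request:
drive_tool(
  series=[0,0,0.5,0,0,0,0.4,0,0,0,0.4,0,0,0,0,0],
)

```text
t: 8.6
ee_pos: [0.5963, 0.0851, 0.0529]
eef_rot: [3.14, -0.094, -0.001]
ft_force: [-0.9, 0.2, -2.2]
width: 0.0079
```

```bash
python3 go.py 0.598 0.0855 0.0225 -3.5
```

```text
t 8.6 pos [0.5963 0.0851 0.0529] head -3.44 tilt 0.02 F [-0.89  0.21 -2.16] w 0.0079 j7 -1.91
dtool cm [ 0.17 -0.05  3.04] yaw 0.001
```

Request:
drive_tool(
  series=[0.1,0,0.4,0,0,0,0.3,0,0,0,0,0],
)

```text
t: 8.98
ee_pos: [0.5972, 0.085, 0.0458]
eef_rot: [3.14, -0.094, -0.001]
ft_force: [-0.6, -0.4, -1.1]
width: 0.0081
```

Request:
drive_tool(
  series=[0,0,0.4,0,0,0,0.3,0,0,0,0,0],
)

```text
t: 9.35
ee_pos: [0.5972, 0.085, 0.0387]
eef_rot: [3.14, -0.095, -0.001]
ft_force: [-0.2, 0.3, -2.0]
width: 0.0078
```

Request:
drive_tool(
  series=[0,0,0.4,0,0,0,0.4,0,0,0,0.4,0,0,0,0,0],
)

```text
t: 9.85
ee_pos: [0.5971, 0.0849, 0.0266]
eef_rot: [3.14, -0.094, -0.001]
ft_force: [0.2, 1.1, -1.8]
width: 0.008
```

Request:
drive_tool(
  series=[0,0,0.3,0,0,0,0.2,0,0,0,0,0],
)

```text
t: 10.22
ee_pos: [0.5976, 0.0851, 0.0224]
eef_rot: [-3.14, 0.095, -0.0]
ft_force: [-1.7, 0.5, 2.3]
width: 0.0076
```

Request:
drive_tool(
  series=[0,0,0.2,0,0,0,0,0,0,0,0,0],
)

```text
t: 10.6
ee_pos: [0.5978, 0.0853, 0.0224]
eef_rot: [-3.14, 0.094, -0.001]
ft_force: [-7.3, -1.5, 20.4]
width: 0.0079
```

Request:
drive_tool(
  series=[0,0,0,0,0,0,0,0,0,0,0,0,0,0,0,0],
  hand=-0.45,
)

```text
t: 11.1
ee_pos: [0.5973, 0.0849, 0.0198]
eef_rot: [3.14, -0.095, -0.001]
ft_force: [0.1, -0.5, 1.1]
width: 0.0241
```

Request:
drive_tool(
  series=[0,0,-1,0,0,0,-3,0,0,0,-5,0,0,0,-5,0,0,0,0,0],
)

```text
t: 11.72
ee_pos: [0.6008, 0.0856, 0.1652]
eef_rot: [-3.138, 0.095, -0.014]
ft_force: [-0.9, -0.1, 0.1]
width: 0.024
```

```bash
python3 go.py 0.451 0.319 0.16 60; python3 - <<'E'
from h import *
c=cal("side"); im,D=shot("side","s3"); u,v=np.meshgrid(np.arange(280,380),np.arange(150,250));uv=np.c_[u.ravel(),v.ravel()];P=bydepth(c,uv,D)
H=cv2.cvtColor(im,cv2.COLOR_BGR2HSV)[uv[:,1],uv[:,0]].astype(int)
k=(H[:,0]>20)&(H[:,0]<34)&(H[:,1]>150)&(P[:,2]>.05)&(P[:,2]<.2)&(abs(P[:,1]-.08)<.04)
print("yellow",k.sum(),P[k].mean(0).round(4),np.percentile(P[k],[3,97],axis=0).round(4).tolist())
E
```

```text
t 11.725 pos [0.6008 0.0856 0.1652] head -3.46 tilt 0.51 F [-0.93 -0.11  0.12] w 0.024 j7 -1.89
dtool cm [-16.36 -22.39   0.43] yaw -1.108
yellow 94 [0.5984 0.0803 0.086 ] [[0.5738, 0.0753, 0.074], [0.6233, 0.0851, 0.0963]]
```

The plate is seated: contact came at the expected height and it took 20 N of push. It has been let go and it stands with its top at about z 0.095. Now for the sleeve.

Request:
drive_tool(
  series=[0,0,0,-0.18,0,0,0,-0.18,0,0,0,-0.18,0,0,0,-0.18,0,0,0,-0.18],
  hand=0.3,
)

```text
t: 12.4
ee_pos: [0.5964, 0.0848, 0.1587]
eef_rot: [-2.864, -1.289, 0.004]
ft_force: [0.1, 0.2, -0.0]
width: 0.057
```

Request:
drive_tool(
  series=[0,0,0,-0.18,0,0,0,-0.03,0,0,0,0],
)

```text
t: 12.78
ee_pos: [0.597, 0.0849, 0.1594]
eef_rot: [-2.72, -1.57, 0.002]
ft_force: [-0.3, -0.4, 0.2]
width: 0.057
```

```bash
python3 go.py 0.451 0.319 0.10 60
```

```text
t 12.775 pos [0.597  0.0849 0.1594] head 59.99 tilt 0.07 F [-0.34 -0.37  0.19] w 0.057 j7 -0.91
dtool cm [ 12.98 -24.34   5.96] yaw -0.0
```

Request:
drive_tool(
  series=[2.6,-4.9,0,0,2.6,-4.9,0,0,2.6,-4.9,0,0,2.6,-4.9,0,0,2.6,-4.7,0,0],
)

```text
t: 13.4
ee_pos: [0.4501, 0.3201, 0.1601]
eef_rot: [2.721, 1.571, 0.0]
ft_force: [0.0, 0.7, 0.6]
width: 0.0574
```

Request:
drive_tool(
  series=[0,0,0,0,0,0,3,0,0,0,3,0,0,0,0,0],
)

```text
t: 13.9
ee_pos: [0.4505, 0.3164, 0.0982]
eef_rot: [2.72, 1.57, -0.007]
ft_force: [0.1, -0.5, 0.2]
width: 0.0573
```

```bash
python3 go.py 0.451 0.319 -0.025 60; python3 - <<'E'
from h import *
c=cal("top"); im,D=shot("top","t4"); s,Ds=shot("side","s4")
a=cv2.resize(im[190:290,150:270],None,fx=4,fy=4,interpolation=2)
b=cv2.resize(s[100:200,200:340],None,fx=2.2,fy=2.2,interpolation=2)
o=np.zeros((400,790,3),np.uint8);o[:,:480]=a;o[:220,480:788]=b;cv2.imwrite("pics/l4.png",o)
E
```

```text
t 13.9 pos [0.4505 0.3164 0.0982] head 60.0 tilt 0.28 F [ 0.13 -0.45  0.2 ] w 0.0573 j7 -1.45
dtool cm [ 0.31 -0.07 12.32] yaw 0.0
```

View pics/l4.png

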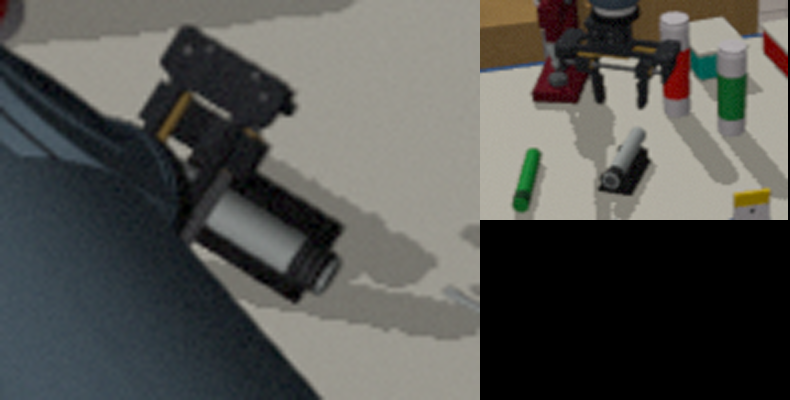

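The top view shows the open jaws in line across the sleeve, with the banded end clear at about (325,270) in the crop. The side view shows both fingertips well above it. I'll go down and grip.

Request:
drive_tool(
  series=[0.2,0,4,0,0,0,3,0,0,0,2.5,0,0,0,0,0],
)

```text
t: 14.5
ee_pos: [0.4523, 0.32, 0.005]
eef_rot: [2.719, 1.573, -0.002]
ft_force: [-0.8, -1.2, 0.2]
width: 0.0574
```

Request:
drive_tool(
  series=[0,0,1,0,0,0,1,0,0,0,0.8,0,0,0,0,0],
)

```text
t: 15.0
ee_pos: [0.452, 0.3201, -0.0235]
eef_rot: [2.718, 1.574, -0.002]
ft_force: [0.2, 0.6, -0.0]
width: 0.0575
```

Request:
drive_tool(
  series=[0,0,0,0,0,0,0,0,0,0,0,0,0,0,0,0],
  hand=-1,
  force=10,
)

```text
t: 15.5
ee_pos: [0.4525, 0.3205, -0.0227]
eef_rot: [2.719, 1.574, 0.0]
ft_force: [-0.3, 0.7, 1.2]
width: 0.027
```

```bash
python3 go.py 0.451 0.319 -0.025 60
```

```text
t 15.5 pos [ 0.4525  0.3205 -0.0227] head 60.14 tilt 0.02 F [-0.29  0.67  1.23] w 0.027 j7 -1.54
dtool cm [-0.21 -0.06  0.23] yaw 0.003
```

Request:
drive_tool(
  series=[0,0,0,0,0,0,-1,0,0,0,-3,0,0,0,-4,0,0,0,-4,0],
  force=35,
)

```text
t: 16.12
ee_pos: [0.452, 0.3202, 0.0985]
eef_rot: [2.718, 1.575, -0.001]
ft_force: [0.7, 0.2, -1.4]
width: 0.0265
```

Request:
drive_tool(
  series=[0,0,0,-0.155,0,0,0,-0.155,0,0,0,-0.15,0,0,0,0],
)

```text
t: 16.62
ee_pos: [0.4522, 0.3202, 0.0973]
eef_rot: [-2.289, -2.151, 0.001]
ft_force: [0.1, 0.4, -1.9]
width: 0.0262
```

```bash
python3 go.py 0.5935 0.0035 0.095 86.5
```

```text
t 16.625 pos [0.4522 0.3202 0.0973] head 86.43 tilt 0.03 F [ 0.1   0.42 -1.85] w 0.0262 j7 -1.07
dtool cm [-30.72  16.08   0.22] yaw -0.001
```

Request:
drive_tool(
  series=[-3,1.6,0,0,-5,2.6,0,0,-5,2.6,0,0,-5,2.6,0,0,-5,2.6,0,0],
)

```text
t: 17.25
ee_pos: [0.5587, 0.0819, 0.0974]
eef_rot: [2.292, 2.149, 0.0]
ft_force: [1.3, -1.1, -0.8]
width: 0.0262
```

Request:
drive_tool(
  series=[-4.7,2.4,0,0,-2,1,0,0,-1,0.7,0,0,0,0,0,0,0,0,0,0],
)

```text
t: 17.88
ee_pos: [0.5939, 0.0062, 0.0972]
eef_rot: [-2.286, -2.154, -0.001]
ft_force: [0.3, -0.3, -1.9]
width: 0.0264
```

```bash
python3 go.py 0.5935 0.0035 0.005 86.5; python3 - <<'E'
from h import *
c=cal("side"); s,D=shot("side","s5")
cv2.imwrite("pics/l5.png",cv2.resize(s[140:260,260:420],None,fx=4.5,fy=4.5,interpolation=2))
E
```

```text
t 17.875 pos [0.5939 0.0062 0.0972] head 86.6 tilt 0.06 F [ 0.32 -0.34 -1.87] w 0.0264 j7 -0.43
dtool cm [-0.28 -0.02  9.22] yaw 0.002
```

View pics/l5.png

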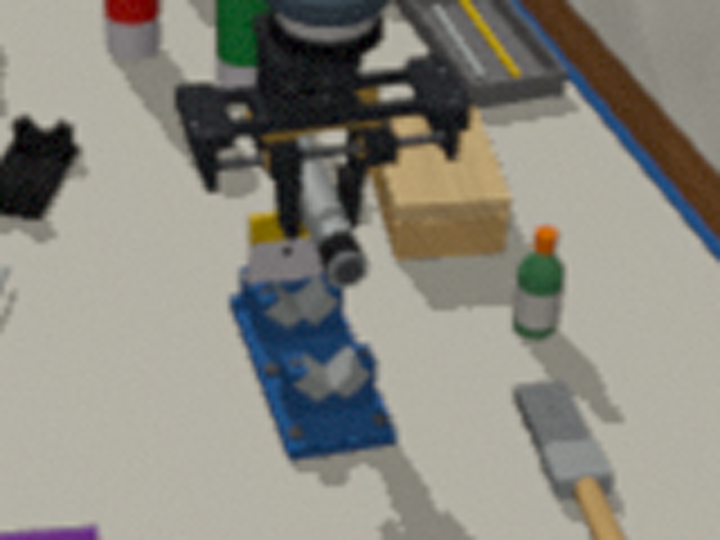

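The sleeve is held level above the cradle with the banded end facing the camera, at (345,262) in the crop. The plain end faces the stop plate. I'll check its position along the axis from depth.

```bash
python3 - <<'E'
from h import *
c=cal("side"); D=np.load("pics/s5.npy"); im=cv2.imread("pics/s5.png")
for p in[(336,198),(337,199),(338,200),(336,201),(335,199)]: print(p,bydepth(c,[p],D)[0].round(4))
u,v=np.meshgrid(np.arange(322,346),np.arange(172,206));uv=np.c_[u.ravel(),v.ravel()];P=bydepth(c,uv,D)
k=(P[:,2]>.12)&(P[:,2]<.175)&(abs(P[:,0]-.594)<.016); Q=P[k];print(k.sum(),"ymin",np.percentile(Q[:,1],[1,5,10]).round(4),"x",np.percentile(Q[:,0],[2,50,98]).round(4),"z",np.percentile(Q[:,2],[2,98]).round(4))
E
```

```text
(336, 198) [ 0.5858 -0.0725  0.1641]
(337, 199) [ 0.2195 -1.0157  0.9233]
(338, 200) [ 0.5931 -0.0705  0.1538]
(336, 201) [ 0.5869 -0.0709  0.1516]
(335, 199) [ 0.5814 -0.076   0.1639]
246 ymin [-0.076  -0.0743 -0.0725] x [0.5786 0.5904 0.6062] z [0.146  0.1726]
```

Request:
drive_tool(
  series=[-0.3,0,3,0,0,0,3,0,0,0,2,0,0,0,0.8,0,0,0,0,0],
)

```text
t: 18.55
ee_pos: [0.5942, 0.0016, 0.0091]
eef_rot: [-2.288, -2.153, 0.0]
ft_force: [0.1, 0.4, -1.8]
width: 0.0261
```

Request:
drive_tool(
  series=[0,0,0.4,0,0,0,0.3,0,0,0,0,0],
)

```text
t: 18.92
ee_pos: [0.5942, 0.0011, 0.0022]
eef_rot: [2.288, 2.153, -0.0]
ft_force: [0.1, -0.3, -1.8]
width: 0.0264
```

```bash
python3 go.py 0.5935 0.0065 -0.006 86.5
```

```text
t 18.925 pos [0.5942 0.0011 0.0022] head 86.5 tilt 0.0 F [ 0.09 -0.29 -1.84] w 0.0264 j7 -0.48
dtool cm [ 0.53 -0.1   0.82] yaw 0.0
```

Request:
drive_tool(
  series=[0,0,0.4,0,0,0,0,0],
)

```text
t: 19.18
ee_pos: [0.5939, 0.0012, -0.0022]
eef_rot: [-2.288, -2.152, 0.001]
ft_force: [-0.5, 0.6, -1.3]
width: 0.0264
```

Request:
drive_tool(
  series=[0,0,0.2,0,0,0,0,0],
)

```text
t: 19.42
ee_pos: [0.5941, 0.0012, -0.004]
eef_rot: [-2.288, -2.153, 0.0]
ft_force: [0.2, -0.2, -1.7]
width: 0.0263
```

Request:
drive_tool(
  series=[0,0,0.1,0,0,0,0,0],
)

```text
t: 19.68
ee_pos: [0.5945, 0.0012, -0.0046]
eef_rot: [2.288, 2.153, 0.001]
ft_force: [-0.7, 0.2, 0.3]
width: 0.0265
```

Request:
drive_tool(
  series=[0.3,0,0,0,0.2,0,0,0,0,0,0,0],
)

```text
t: 20.05
ee_pos: [0.5946, 0.0059, -0.0048]
eef_rot: [2.288, 2.152, -0.0]
ft_force: [-1.1, -4.1, 3.7]
width: 0.0263
```

Request:
drive_tool(
  series=[0.1,0,0,0,0,0,0,0],
)

```text
t: 20.3
ee_pos: [0.5947, 0.0067, -0.0048]
eef_rot: [2.288, 2.152, -0.0]
ft_force: [-1.0, -4.7, 4.7]
width: 0.0261
```

Request:
drive_tool(
  series=[0.1,0,0,0,0,0,0,0],
)

```text
t: 20.55
ee_pos: [0.5948, 0.0078, -0.0048]
eef_rot: [2.288, 2.152, -0.0]
ft_force: [0.1, -4.8, 4.8]
width: 0.0267
```

Request:
drive_tool(
  series=[0.1,0,0,0,0,0,0,0],
)

```text
t: 20.8
ee_pos: [0.5949, 0.0089, -0.0048]
eef_rot: [2.288, 2.152, -0.0]
ft_force: [-0.1, -5.5, 3.8]
width: 0.0265
```

Request:
drive_tool(
  series=[0.1,0,0,0,0,0,0,0],
)

```text
t: 21.05
ee_pos: [0.5949, 0.0098, -0.0048]
eef_rot: [2.288, 2.152, -0.0]
ft_force: [-0.5, -5.0, 3.8]
width: 0.0264
```

Request:
drive_tool(
  series=[0.1,0,0,0,0,0,0,0],
)

```text
t: 21.3
ee_pos: [0.595, 0.0108, -0.0048]
eef_rot: [2.288, 2.152, -0.0]
ft_force: [0.2, -4.3, 4.2]
width: 0.0263
```

Request:
drive_tool(
  series=[0.1,0,0,0,0,0,0,0],
)

```text
t: 21.55
ee_pos: [0.595, 0.0109, -0.0048]
eef_rot: [2.288, 2.151, -0.002]
ft_force: [-0.7, -6.8, 4.7]
width: 0.0265
```

```bash
python3 go.py 0.5935 0.0065 -0.006 86.5; python3 - <<'E'
from h import *
c=cal("side"); s,D=shot("side","s6")
cv2.imwrite("pics/l6.png",cv2.resize(s[165:260,275:395],None,fx=6,fy=6,interpolation=2))
u,v=np.meshgrid(np.arange(290,360),np.arange(170,245));uv=np.c_[u.ravel(),v.ravel()];P=bydepth(c,uv,D)
H=cv2.cvtColor(s,cv2.COLOR_BGR2HSV)[uv[:,1],uv[:,0]].astype(int)
k=(H[:,0]>20)&(H[:,0]<34)&(H[:,1]>150)&(P[:,2]>.05)&(P[:,2]<.13)&(abs(P[:,1]-.08)<.04)
for lo in(.07,.078,.086): q=P[k&(P[:,2]>lo)&(P[:,2]<lo+.008)]; print("yel",lo,len(q),q.mean(0).round(4))
k=(H[:,1]<60)&(P[:,2]>.04)&(P[:,2]<.07)&(P[:,1]>.065)&(P[:,1]<.1)&(P[:,0]<.59); print("alu",k.sum(),P[k].mean(0).round(4))
k=(abs(P[:,0]-.589)<.014)&(P[:,2]>.042)&(P[:,2]<.072)&(P[:,1]<-.055)&(P[:,1]>-.09);print("band",k.sum(),np.percentile(P[k],[3,10,50,97],axis=0).round(4).tolist())
E
```

```text
t 21.55 pos [ 0.595   0.0109 -0.0048] head 86.46 tilt 0.09 F [-0.72 -6.78  4.69] w 0.0265 j7 -0.51
dtool cm [-0.45 -0.12  0.12] yaw -0.001
yel 0.07 0 [nan nan nan]
yel 0.078 0 [nan nan nan]
yel 0.086 0 [nan nan nan]
alu 5 [0.5731 0.0867 0.0483]
band 70 [[0.5788, -0.0709, 0.0457], [0.5803, -0.0694, 0.0489], [0.5896, -0.0665, 0.0603], [0.6021, -0.0565, 0.0705]]<stdin>:7: RuntimeWarning: Mean of empty slice.
  ret = um.true_divide(
```

View pics/l6.png

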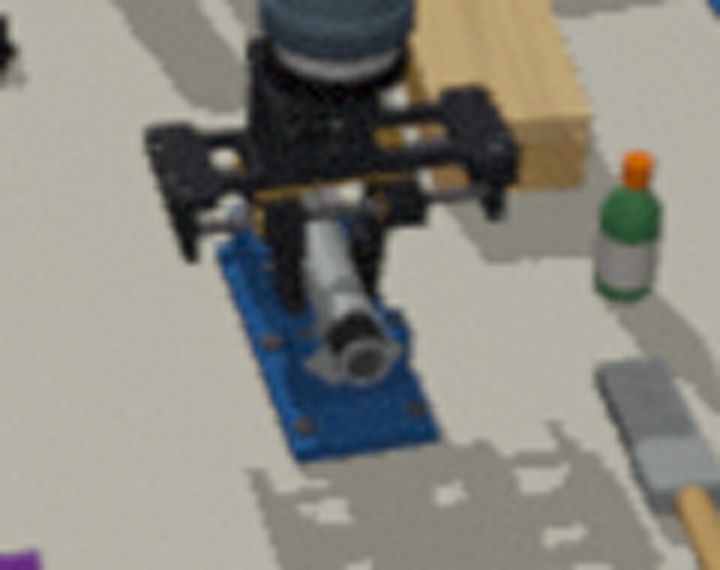

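The sleeve lies in both V-notches and its forward motion has just stopped (1 mm commanded, 0.1 mm moved). I'll confirm with another 0.5 mm, then press.

Request:
drive_tool(
  series=[0.05,0,0,0,0,0,0,0],
)

```text
t: 21.85
ee_pos: [0.5949, 0.0109, -0.0048]
eef_rot: [2.288, 2.151, -0.002]
ft_force: [-1.3, -7.7, 4.7]
width: 0.0267
```

Request:
drive_tool(
  series=[0,0,0.05,0,0,0,0,0,0,0,0,0],
)

```text
t: 22.22
ee_pos: [0.595, 0.0109, -0.0049]
eef_rot: [2.288, 2.15, -0.003]
ft_force: [-3.2, -8.3, 9.0]
width: 0.0263
```

Request:
drive_tool(
  series=[0,-0.03,0.02,0,0,0,0,0,0,0,0,0],
)

```text
t: 22.6
ee_pos: [0.595, 0.0109, -0.0049]
eef_rot: [2.288, 2.15, -0.002]
ft_force: [-2.5, -8.2, 9.7]
width: 0.0266
```

Request:
drive_tool(
  series=[0,0,0,0,0,0,0,0,0,0,0,0,0,0,0,0],
)

```text
t: 23.1
ee_pos: [0.595, 0.0109, -0.0049]
eef_rot: [2.288, 2.15, -0.002]
ft_force: [-2.1, -9.4, 9.4]
width: 0.0263
```

Request:
drive_tool(
  series=[0,-0.03,0.02,0,0,0,0,0,0,0,0,0,0,0,0,0],
)

```text
t: 23.6
ee_pos: [0.595, 0.0109, -0.0049]
eef_rot: [2.288, 2.15, -0.001]
ft_force: [-1.9, -7.8, 11.3]
width: 0.0268
```

```bash
python3 go.py 0.5935 0.0065 -0.006 86.5; python3 - <<'E'
from h import *
for n in("top","side"):
    c=cal(n); s,D=shot(n,n+"7")
    u,v=np.meshgrid(np.arange(280,380),np.arange(140,245));uv=np.c_[u.ravel(),v.ravel()];P=bydepth(c,uv,D)
    H=cv2.cvtColor(s,cv2.COLOR_BGR2HSV)[uv[:,1],uv[:,0]].astype(int)
    k=(H[:,0]>18)&(H[:,0]<36)&(H[:,1]>130)&(P[:,2]>.06)&(P[:,2]<.11)&(abs(P[:,1]-.085)<.03)&(abs(P[:,0]-.6)<.04)
    print(n,k.sum(),P[k].round(3)[:6].tolist())
    k=(abs(P[:,0]-.589)<.014)&(P[:,2]>.04)&(P[:,2]<.075)&(P[:,1]<-.05)&(P[:,1]>-.09)
    if k.any(): print("band",k.sum(),np.percentile(P[k],[3,10],axis=0)[:,1].round(4))
print([env.read_state()["ft_force"].round(1).tolist()])
E
```

```text
t 23.6 pos [ 0.595   0.0109 -0.0049] head 86.45 tilt 0.14 F [-1.95 -7.82 11.34] w 0.0268 j7 -0.51
dtool cm [-0.45 -0.12  0.11] yaw -0.001
top 76 [[0.622, 0.09, 0.096], [0.622, 0.087, 0.097], [0.625, 0.085, 0.085], [0.62, 0.09, 0.095], [0.62, 0.087, 0.094], [0.622, 0.085, 0.087]]
side 0 []
band 79 [-0.0701 -0.0696]
[[-1.4, -7.9, 11.0]]
```

```bash
python3 -c "
from h import *
s=env.read_state();print(s['t'],s['ft_force'].round(1),s['width']);print(env.sign_off())"
```

```text
23.7 [-1.4 -7.9 11. ] 0.026388389473832156
the job is handed in; nothing more can be done
None
```

I handed the job in at 23.7 s. The yellow-capped plate was home in the cradle slot and released. The sleeve then went into both V-notches with its plain end against the plate, and the gripper still holds it pressed down.

**Last checks**
- **Press:** about 11 N down at the wrist, slightly over the 10 N asked. Side force across the V is under 2 N, so both sides of the V should be bearing.
- **Stop contact:** forward motion stopped dead with about 8 N of push-back. Roughly half of that is likely friction in the V, so the plate itself takes only a few newtons.
- **Sleeve position:** the camera puts the sleeve's middle at about y = 0.005 to 0.007, against the seat at 0.0067. That is inside the 3 mm allowance.
- **Stop plate:** its top reads z ≈ 0.095, against 0.094 expected when fully home. It stays upright at y ≈ 0.087.

**What disagreed or went wrong**
- **Height error:** the reported TCP read about 42 mm lower than the fingertips seen by the cameras. The first grasp closed on air above the plate, touching nothing, and I corrected for this afterwards.
- **Grip width:** it read about 26.5 mm on the 28 mm sleeve; I did not resolve why.
- **Not seen:** I could not see the plain end meeting the plate because the arm hid it. That contact rests on the force stop and the position of the banded end. I also took no final look at the rest of the bench, though nothing else was meant to be touched.

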